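# Start the jar mixer and hold the paint jar down in its sprung ring

## Robot

A 6-joint arm with a two-finger parallel gripper is mounted at the origin on a cart in front of the work surface, level with it; the furniture and walls round the work are solid. World frame = base frame: x ahead of the robot, y to its left, z up, the work surface at z = 0. Lengths are in mm, angles in rad, forces in N, time in s.
With the tool pointing down it reaches from about 350 to 875 mm from the base axis. Payload 4.2 kg.
Tool frame: the origin (TCP) lies on the mounting face of the last link; the fingertips stand 173 mm ahead of it and the grasp point (between the pads) lies 155 mm ahead of it; z points along the fingers, y is the direction in which the jaws open and shut (so a half turn about z gives the same grasp; the last joint's range is limited). The gripper opens to 85 mm and grips with 20 to 120 N. Pads are 22 mm wide; open, the fingers measure 114 mm over their backs; the gripper's body (76 mm by 85 mm) begins 54 mm behind the grasp point. The pads swing forward as they close: fully open they stand 13 mm farther back than shut.
Start: joints at [1.454, 0.385, 0.008, 0, -1.194, -0.259], TCP at [229.352, 581.375, 404.712] pointing down, gripper open.
Joint ranges: [-3.14, 3.14], [-1.21, 2.06], [-1.07, 1.41], [-3.16, 2.05], [-2.99, -0.16], [-3.1, 3.1]. Speed limits (rad/s): [2.79, 2.79, 3.14, 3.14, 3.14, 3.14].

## Interface

Orientations are given as a unit quaternion [x, y, z, w].
In Python, from bench import arm gives the robot as it stands.
- The arm moves only by the shell command python3 -m jog 'ROWS' [OPENING]. ROWS is JSON, a list that holds one entry, the list of rows, each a list of 4 numbers: the shift along the tool's x, y, z in mm, then the turn about the tool's z in degrees. In form: [[[x, y, z, spin], ...]]. A call has exactly 5 rows; each row is the pose to reach, as a shift and turn from the pose measured when the call began, along the tool's axes at that moment; what a row does not reach only later rows make up. A row lasts 1/8 s, in which the tool goes at most 62.5 mm and 10.7 degrees, less where a joint would pass 70% of its speed; a pose out of reach is approached as far as the arm can. A call with a gripper value outside its range is refused whole. OPENING is the finger opening in mm, from 0 to 85.4, set as the call begins (- or left out, the last holds). The fingers move at their own pace and stop on an object; the grip force is fixed at half the most. Time passes only in rows, so rows that repeat a pose let the fingers close, or fill a call up. It gives the time, the measured TCP pose, the force and the opening at its end, in the units of the state.
- arm.read_state(): the state, without advancing time (a new reading comes with each control period).
- arm.get_image(name): name is "scene" or "side" or "wrist"; returns (picture, depth): 400x640x3 uint8, blue, green, red; 400x640 float32, mm along the optical axis (not along the pixel's ray), 0 where there is no reading.
- arm.camera_params(name): a dict with "mtx" (3x3 intrinsics, pixels), "k1" (the pictures are not rectified: a ray, as slopes to the right and down, at radius r is drawn at 1 + k1 r^2 times it, then the intrinsics apply), "R" (3x3) and "t" (3): a world point X has camera coordinates R X + t. Camera axes: x right, y down, z forward; pixel columns grow to the right and rows downward; lengths in mm; the calibration is good to about 2 mm. A picture is of the moment at which its call begins: read the wrist's pose just before it. camera_params takes no time and is no camera call; for the wrist camera it gives the pose at the moment of the call.
- arm.job_done(): hands the job in, once; it reports no verdict.
The state is a dict: "clock": time; "joints": joint angles; "joint_vel": joint speeds; "joint_efforts": joint torques, N m; "position": TCP position; "ee_rot": TCP orientation; "contact_force": force on the tool from outside, world axes, zero at the start; "wrist_torque": the same for the moment, N m; "gripper_width": finger opening in mm.
Only numpy, scipy, OpenCV 4.12 (cv2) and the standard library are available. Lean on these libraries where they do the work, as an engineer would, in place of code of your own. Each camera call takes 0.05 s, during which the arm holds its last target.

## Task

Stir up the paint on the small press-start mixer: press the mixer's domed start plunger down to its stop and let it spring back up, then take the paint jar, stand it in the mixer's sprung ring cradle and push the jar down until the ring is at the bottom of its travel. Keep the jar upright all the way, leave the other things on the worktop where they are, and finish while still holding the jar pressed down: the mixer runs only as long as you push.

Things in the scene. Friction and masses are not known exactly. Their poses are not given: they have to be found in the camera images.
- rectifier: large power supply, fixed, in the way between the jar and the mixer: a box 301 (x) x 408 (y) x 163 mm high standing straight on the worktop behind the jar; its front face is 150 mm in front (-x) of its origin (centre of its underside). Carry the jar in front of it or higher than it
- mixer: low grey mixer housing, 112 (x) x 166 (y) x 46 mm high, standing fixed on the worktop and turned by up to about 0.45 rad either way. Origin: centre of its underside; own x points to its back, y to its left, z up. On its deck stand the ring cradle (38 mm to the left of the middle, +y) and the start plunger (48 mm to the right, -y)
- ring_seat (a point): centre of the floor inside the ring cradle, where the jar's underside rests; moves with the ring. 70 mm above the worktop with the ring up, 52 mm at the bottom of its travel. The cradle is a round aluminium cup on three sprung rods: bore 52 mm wide and flat-floored, walls 14 mm high from the floor, then flaring over 6 mm to a mouth 62 mm wide (70 mm outside) 20 mm above the floor
- ring (a joint): how far the ring cradle is pressed down, m: 0 up, 0.018 at the bottom stop. Springs back by itself; begins to give at about 3 N (the jar alone does not move it) and needs about 10 N at the bottom
- plunger_top (a point): top of the black domed head (31 mm across) of the start plunger; moves with it. 74 mm above the worktop when up
- plunger (a joint): how far the start plunger is pressed, m: 0 up, 0.010 at its stop. Springs back by itself; begins to give at about 2 N and needs about 7 N at the stop
- paint_jar: round screw-cap jar, dark, closed: body 48 mm across up to 55 mm high, cap 42 mm across from 56 to 66 mm high, 0.09 to 0.15 kg, loose, standing on the worktop to the left of the mixer. Origin: centre of its underside, z up
- masking_tape: roll of paper tape lying flat, 68 mm across, 24 mm high, loose, standing in the same area as the jar; leave it. Origin: centre of its underside
- paint_brush: thin brush lying on the worktop in front of the power supply, 147 mm long, 9 mm thick, loose; leave it. Origin: middle of its length, underside; own x along it
- spray_can: spray can standing behind the mixer, 53 mm across, 172 mm high, loose; leave it. Origin: centre of its underside
- spare_clip: small black binder clip, 19 x 46 x 13 mm, lying behind the mixer, loose; leave it. Origin: centre of its underside
Mind the look-alikes: they are no part of the job. Leave any purple or turquoise look-alike of the paint_jar alone.

How it is judged:
By the outcome, as a careful person would: the job done as asked, in the order asked, and still so for the second after the job is handed in, while the arm keeps its last pose, push and grip.
It also fails if it takes over 58 s, if anything falls off the work surface, if the arm or the gripper's body presses on something with over 40 N, if the wrist force passes 120 N, or if a joint passes its speed limit or range.

## Working session

There is one attempt and no reset: what is moved stays moved. The work goes in short steps, Python scripts to look and compute and a shell command to move; the robot and the scene stay as the last step left them, time stands still between calls to the robot, and variables do not carry over. Pictures are saved under pics/ and viewed, and the job is handed in when it is done.

```bash
mkdir -p pics; ls
cat > h.py <<'E'
import numpy as np, cv2
from bench import arm
from scipy.spatial.transform import Rotation as Rn
def snap(n,f):
    p=arm.camera_params(n); im,d=arm.get_image(n); cv2.imwrite('pics/'+f+'.png',im); np.savez('pics/'+f+'.npz',im=im,d=d,**{k:np.array(v) for k,v in p.items()}); return im,d,p
def load(f): return np.load('pics/'+f+'.npz')
def rays(p,uv):
    K=np.array(p['mtx'],float);k1=float(p['k1'])
    return cv2.undistortPoints(np.array(uv,float).reshape(-1,1,2),K,np.array([k1,0,0,0.])).reshape(-1,2)
def onplane(p,uv,z):
    s=rays(p,uv);R=np.array(p['R']);t=np.array(p['t']).ravel()
    c=-R.T@t; D=np.c_[s,np.ones(len(s))]@R
    return c+D*((z-c[2])/D[:,2])[:,None]
def bydepth(p,uv,d):
    s=rays(p,uv);R=np.array(p['R']);t=np.array(p['t']).ravel()
    return (np.c_[s,np.ones(len(s))]*np.array(d)[:,None]-t)@R
def cloud(f):
    p=load(f);d=p['d'];v,u=np.mgrid[0:400,0:640]
    X=bydepth(p,np.c_[u.ravel(),v.ravel()],d.ravel());X[d.ravel()<=0]=np.nan
    return X.reshape(400,640,3),p['im']
E
python3 - <<'E'
from h import *
print(arm.read_state())
for n in ['scene','side','wrist']:
    im,d,p=snap(n,n+'0'); print(n,p)
E
```

```text
pics
{'clock': 0.0, 'joints': array([ 1.45360618e+00,  3.85520770e-01,  6.60448285e-03, -4.83496473e-04,
       -1.19397461e+00, -2.58623798e-01]), 'joint_vel': array([ 0.0013848 ,  0.00108647, -0.00214562, -0.00064004, -0.00176768,
       -0.00128174]), 'joint_efforts': array([-5.43487090e-05, -3.92287374e+01,  1.88406122e+01,  4.18619245e+00,
       -4.63106480e-03, -1.10375410e-05]), 'position': array([229.27137128, 581.19659732, 403.63672329]), 'ee_rot': array([ 9.82380142e-01, -1.86890632e-01, -1.50133011e-04,  1.06054442e-03]), 'contact_force': array([-0.78624613,  0.30998169, -0.08848046]), 'wrist_torque': array([-0.01979861, -0.01103691,  0.03300948]), 'gripper_width': 85.46565882174013}
scene {'mtx': array([[434.62589324,   0.        , 318.78033505],
       [  0.        , 434.62589324, 197.92352092],
       [  0.        ,   0.        ,   1.        ]]), 'k1': -0.07375762474001481, 'R': array([[ 0.63178167, -0.7749724 , -0.01642241],
       [-0.46943057, -0.36566338, -0.80369474],
       [ 0.61683617,  0.51546878, -0.59481516]]), 't': array([-355.32769956,  349.4625598 ,  689.01991781])}
side {'mtx': array([[412.87932821,   0.        , 320.8905543 ],
       [  0.        , 412.87932821, 201.49188235],
       [  0.        ,   0.        ,   1.        ]]), 'k1': -0.07271250332349113, 'R': array([[ 0.36048157, -0.93273088, -0.0081327 ],
       [-0.69158982, -0.26141456, -0.67332455],
       [ 0.62590459,  0.24834558, -0.73930232]]), 't': array([-220.22432407,  462.49467291,  651.72356421])}
wrist {'mtx': array([[310.81591183,   0.        , 317.86410805],
       [  0.        , 310.81591183, 199.43706657],
       [  0.        ,   0.        ,   1.        ]]), 'k1': -0.05589133199310365, 'R': array([[-0.36674222, -0.93032019,  0.00211802],
       [-0.89670623,  0.35409588,  0.26558248],
       [-0.24782672,  0.09550107, -0.96408582]]), 't': array([623.5197581 , -33.5501137 , 379.03980207])}
```

View pics/scene0.png

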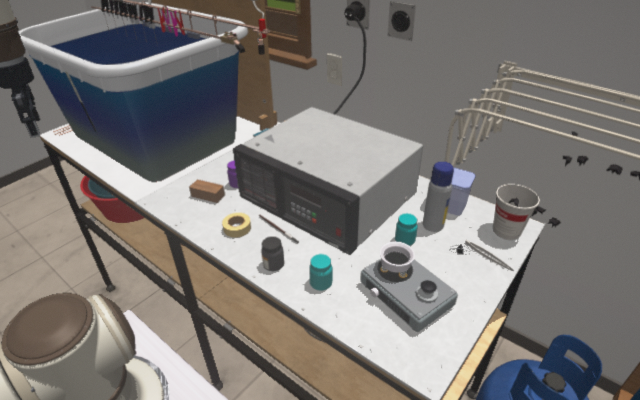

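View pics/side0.png

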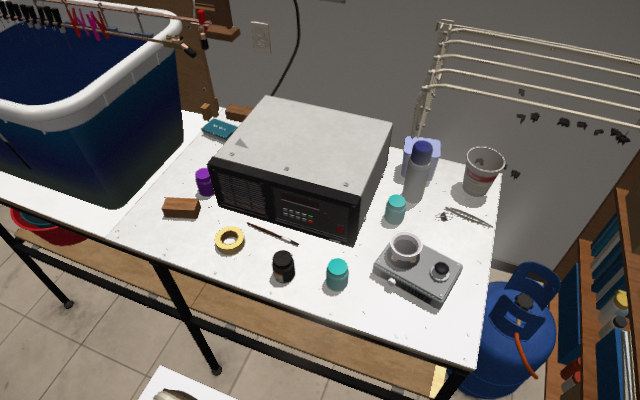

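View pics/wrist0.png

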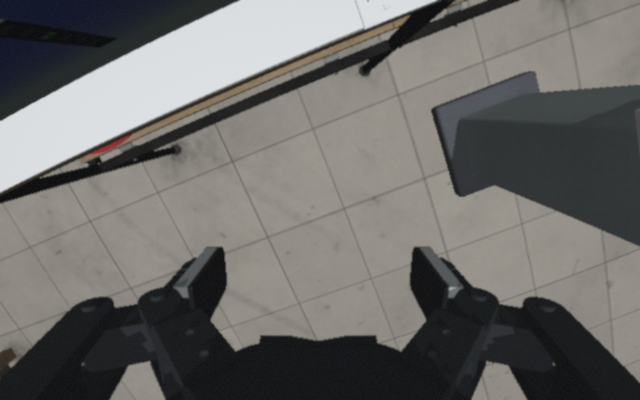

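The scene picture shows four jars. The dark one is at (272,254), which is (284,266) in side. Two are turquoise, at (320,272) and (406,230), and one is purple at (235,174). The dark jar fits the description. The mixer is at (410,285) with its cup at (397,260) and its plunger at (429,290). Next I'll check the dark jar in a crop and measure.

Run:
```python
from h import *
a=load('scene0')['im'];b=load('side0')['im']
c=np.hstack([cv2.resize(a[225:315,240:340],(400,360),interpolation=cv2.INTER_CUBIC),cv2.resize(b[235:325,240:340],(400,360),interpolation=cv2.INTER_CUBIC)])
c2=np.hstack([cv2.resize(a[235:325,355:465],(400,327)),cv2.resize(b[220:310,365:475],(400,327))])
cv2.imwrite('pics/crop.png',np.vstack([c,c2])[:600] if 0 else cv2.resize(np.vstack([c,c2]),None,fx=.86,fy=.86))
for n in ['scene0','side0']:
    X,im=cloud(n)
    def st(name,m):
        P=X[m]; 
        if len(P)<8: print(n,name,len(P));return
        print(n,name,len(P),'med',np.nanmedian(P,0).round(),'lo',np.nanpercentile(P,2,axis=0).round(),'hi',np.nanpercentile(P,98,axis=0).round())
    box={'scene0':(225,290,235,302),'side0':(240,300,266,300)}[n]
    u0,u1,v0,v1=(255,290,234,275) if n=='scene0' else (268,300,247,287)
    m=np.zeros((400,640),bool);m[v0:v1,u0:u1]=1
    st('jar',m&(X[...,2]>8)&(im.max(2)<110)); st('jartop',m&(X[...,2]>60)&(im.max(2)<110))
    u0,u1,v0,v1=(355,460,235,330) if n=='scene0' else (370,470,228,312)
    m=np.zeros((400,640),bool);m[v0:v1,u0:u1]=1
    st('deck',m&(abs(X[...,2]-46)<4)); st('hi',m&(X[...,2]>60))
    H=m&(X[...,2]>35)&(X[...,2]<120)
    st('turq',(X[...,2]>8)&(im[...,0]>im[...,2].astype(int)+50)&(im[...,1]>im[...,2].astype(int)+50)&(X[...,0]<900))
    Q=X[m&(abs(X[...,2]-46)<4)][:,:2].astype(np.float32)
    print(cv2.minAreaRect(Q))
```

```text
scene0 jar 569 med [413.   2.  49.] lo [399.  -8.  10.] hi [436.  28.  67.]
scene0 jartop 205 med [420.  12.  65.] lo [402.  -4.  60.] hi [438.  30.  68.]
scene0 deck 2252 med [ 509. -269.   45.] lo [ 464. -338.   42.] hi [ 573. -178.   48.]
scene0 hi 1019 med [ 535. -226.   73.] lo [ 501. -316.   67.] hi [ 565. -192.   90.]
scene0 turq 583 med [ 458. -121.   65.] lo [ 425. -192.   44.] hi [683. -86.  67.]
((535.6345825195312, -220.35548400878906), (241.38571166992188, 106.17369079589844), 75.41500854492188)
side0 jar 578 med [414.  10.  54.] lo [401.  -6.  10.] hi [441.  33.  69.]
side0 jartop 265 med [423.  15.  66.] lo [405.  -3.  61.] hi [443.  33.  69.]
side0 deck 2051 med [ 509. -270.   46.] lo [ 466. -337.   43.] hi [ 572. -178.   49.]
side0 hi 918 med [ 539. -225.   75.] lo [ 505. -313.   68.] hi [ 568. -191.   91.]
side0 turq 725 med [672. -94.  65.] lo [ 431. -186.   22.] hi [843. 450.  69.]
((527.2672729492188, -257.508056640625), (161.4026641845703, 108.50296020507812), 75.85824584960938)
```

View pics/crop.png

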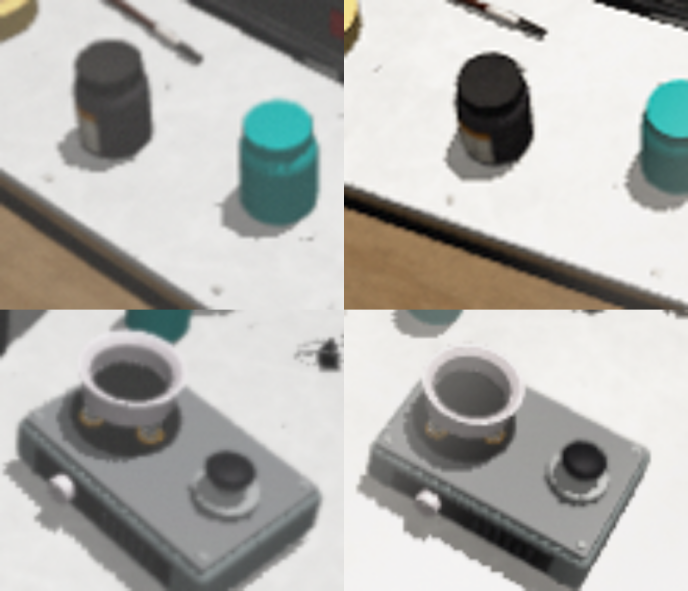

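The crop confirms the dark, labelled, screw-capped jar, and the two next to it are plainly turquoise. Next I'll fit the cap, the rim and the plunger.

Run:
```python
from h import *
for n in ['scene0','side0']:
    X,im=cloud(n);p=load(n);Z=X[...,2]
    def roi(u0,u1,v0,v1):
        m=np.zeros((400,640),bool);m[v0:v1,u0:u1]=1;return m
    s=n=='scene0'
    def top(name,m,z):
        m=m.astype(np.uint8);k,l,st,_=cv2.connectedComponentsWithStats(m);m=(l==1+st[1:,4].argmax()).astype(np.uint8)
        c=max(cv2.findContours(m,0,1)[0],key=cv2.contourArea);e=cv2.fitEllipse(cv2.convexHull(c))
        q=onplane(p,cv2.convexHull(c).reshape(-1,2),z)[:,:2].astype(np.float32)
        print(n,name,np.round(e[0],1),np.round(e[1],1),'ellipse->',onplane(p,[e[0]],z)[0].round(1),'encl',cv2.minEnclosingCircle(q), 'rect',cv2.fitEllipse(q) )
    top('cap',roi(*((255,290,234,275) if s else (268,300,247,287)))&(Z>62)&(im.max(2)<110),66)
    top('rim',roi(*((375,420,240,285) if s else (380,428,228,275)))&(Z>81),90)
    top('plung',roi(*((412,445,278,300) if s else (428,455,258,282)))&(Z>63)&(im.max(2)<80),72)
    m=roi(*((355,460,235,330) if s else (370,470,228,312)))&(abs(Z-46)<4)&(X[...,0]<590)
    l=cv2.connectedComponentsWithStats(m.astype(np.uint8));mm=l[1]==1+l[2][1:,4].argmax()
    print('deck',cv2.minAreaRect(X[mm][:,:2].astype(np.float32)))
```

```text
scene0 cap [271.2 243.1] [12.4 18.5] ellipse-> [419.5  11.5  66. ] encl ((419.71490478515625, 11.932293891906738), 20.015363693237305) rect ((419.7405090332031, 11.734275817871094), (38.6831169128418, 39.049598693847656), 121.98401641845703)
scene0 rim [396.6 253.6] [25. 35.] ellipse-> [ 532.  -223.5   90. ] encl ((532.544189453125, -222.490234375), 35.8437385559082) rect ((532.95849609375, -222.8302764892578), (67.84375, 71.23164367675781), 111.25387573242188)
scene0 plung [427.7 286.4] [11.9 15.1] ellipse-> [ 509.1 -306.5   72. ] encl ((508.933349609375, -306.208984375), 15.26045036315918) rect ((509.2735290527344, -306.34063720703125), (27.253931045532227, 30.231660842895508), 101.35125732421875)
deck ((525.3572387695312, -259.8115539550781), (159.8854217529297, 106.18449401855469), 75.30321502685547)
side0 cap [282.  258.5] [17.2 18.9] ellipse-> [424.1  15.4  66. ] encl ((423.7199401855469, 16.54359245300293), 22.11705207824707) rect ((424.42596435546875, 15.59235668182373), (39.59212112426758, 44.285274505615234), 114.42314910888672)
side0 rim [405.7 243.6] [26.2 33.2] ellipse-> [ 536.4 -221.    90. ] encl ((537.1100463867188, -220.81138610839844), 35.068939208984375) rect ((537.306884765625, -220.68907165527344), (68.67218017578125, 69.99701690673828), 75.8064193725586)
side0 plung [441.4 267.9] [11.3 14. ] ellipse-> [ 515.4 -304.2   72. ] encl ((515.3436279296875, -304.0853271484375), 14.570696830749512) rect ((515.5332641601562, -304.1951599121094), (27.732263565063477, 29.049333572387695), 65.05889892578125)
deck ((527.2672729492188, -257.508056640625), (161.4026641845703, 108.50296020507812), 75.85824584960938)
```

```bash
cat >> h.py <<'E'
def rel(xyz,yawjaw=None,s=None):
    """rows-shift from the measured pose to TCP xyz; yawjaw: world direction (deg) of tool y, mod 180"""
    s=s or arm.read_state();R=Rn.from_quat(s['ee_rot']).as_matrix()
    d=R.T@(np.array(xyz,float)-s['position']); o=''
    y=np.degrees(np.arctan2(R[1,1],R[0,1]))
    if yawjaw is not None:
        sp=-((yawjaw-y+90)%180-90); o='spin %.1f'%sp
    print('shift',d.round(1),o,'tooly dir %.1f'%y,'axis',R[:,2].round(3))
E
python3 - <<'E'
from h import *
X,im=cloud('scene0');Z=X[...,2];x,y=X[...,0],X[...,1]
def r(n,m): print(n,m.sum(),np.nanpercentile(X[m],[2,50,98],axis=0).round().tolist())
r('rect',(Z>150)&(Z<172)&(x>400)&(x<900)&(y<320)&(y>-160))
r('tub',(y>330)&(Z>100)&(Z<500)&(x<900))
m=np.zeros((400,640),bool);m[165:225,425:453]=1
r('can',m&(Z>20)&(Z<180))
m[:]=0;m[210:240,220:252]=1
r('tape',m&(Z>15)&(Z<30)&(x<600))
m[:]=0;m[212:245,258:300]=1;r('brush',m&(Z<20)&(im.max(2)<100)&(x<600))
rel([400,200,404],-90);rel([512,-305,330],-90)
E
```

```text
rect 9720 [[538.0, -106.0, 153.0], [661.0, 42.0, 159.0], [829.0, 240.0, 162.0]]
tub 31758 [[210.0, 411.0, 110.0], [551.0, 544.0, 299.0], [881.0, 1035.0, 437.0]]
can 1353 [[735.0, -223.0, 23.0], [742.0, -206.0, 101.0], [827.0, -178.0, 170.0]]
tape 370 [[423.0, 139.0, 15.0], [453.0, 168.0, 23.0], [485.0, 201.0, 25.0]]
brush 97 [[506.0, 24.0, 2.0], [537.0, 92.0, 15.0], [540.0, 140.0, 20.0]]
shift [298.8 291.9   0.4] spin -21.5 tooly dir -111.5 axis [-0.    -0.002 -1.   ]
shift [588.4 720.4  75.1] spin -21.5 tooly dir -111.5 axis [-0.    -0.002 -1.   ]
```

Run:
```python
from h import *
for n in ['scene0','side0']:
    X,im=cloud(n);Z=X[...,2];x,y=X[...,0],X[...,1]
    for y0 in range(250,800,50):
        m=(y>y0)&(y<y0+50)&(Z>80)&(Z<420)&(x>280)&(x<900)
        if m.sum()>20: print(n,y0,m.sum(),np.nanpercentile(X[m],[1,99],axis=0).round().tolist())
rel([330,250,404],-90)
```

```text
scene0 300 158 [[651.0, 308.0, 351.0], [786.0, 349.0, 390.0]]
scene0 350 353 [[654.0, 351.0, 309.0], [786.0, 396.0, 398.0]]
scene0 400 4981 [[387.0, 409.0, 237.0], [776.0, 450.0, 372.0]]
scene0 450 8229 [[365.0, 450.0, 82.0], [891.0, 498.0, 397.0]]
scene0 500 2022 [[356.0, 500.0, 83.0], [883.0, 549.0, 404.0]]
scene0 550 1816 [[356.0, 551.0, 83.0], [882.0, 599.0, 408.0]]
scene0 600 1404 [[356.0, 601.0, 85.0], [882.0, 650.0, 405.0]]
scene0 650 1762 [[356.0, 650.0, 92.0], [880.0, 699.0, 404.0]]
scene0 700 1346 [[356.0, 700.0, 90.0], [881.0, 749.0, 408.0]]
scene0 750 1360 [[356.0, 751.0, 90.0], [881.0, 799.0, 406.0]]
side0 250 55 [[541.0, 250.0, 86.0], [799.0, 254.0, 163.0]]
side0 300 214 [[655.0, 309.0, 355.0], [787.0, 350.0, 394.0]]
side0 350 501 [[657.0, 350.0, 315.0], [788.0, 399.0, 401.0]]
side0 400 5458 [[388.0, 410.0, 251.0], [783.0, 450.0, 376.0]]
side0 450 9292 [[366.0, 450.0, 83.0], [891.0, 499.0, 374.0]]
side0 500 2706 [[359.0, 500.0, 84.0], [885.0, 550.0, 376.0]]
side0 550 3249 [[365.0, 551.0, 86.0], [884.0, 599.0, 411.0]]
side0 600 2803 [[385.0, 601.0, 92.0], [882.0, 650.0, 407.0]]
side0 650 2518 [[388.0, 650.0, 91.0], [882.0, 700.0, 409.0]]
side0 700 1893 [[402.0, 700.0, 89.0], [881.0, 750.0, 414.0]]
side0 750 1609 [[407.0, 750.0, 87.0], [879.0, 800.0, 411.0]]
shift [215.3 271.1   0.4] spin -21.5 tooly dir -111.5 axis [-0.    -0.002 -1.   ]
```

```bash
python3 -m jog '[[[18,45,0,-4],[36,90,0,-8],[54,135,0,-12],[71,180,0,-17],[88,224,0,-21.5]]]' 0
python3 - <<'E'
from h import *
rel([400,0,404],-90);rel([512,-305,330],-90)
E
```

```text
clock: 0.78
position: [228.8, 338.8, 404.0]
ee_rot: [1.0, 0.001, -0.0, 0.001]
contact_force: [0.5, -0.7, 0.3]
gripper_width: -0.1
shift [170.5 339.2   0.6] spin 0.1 tooly dir -89.9 axis [-0.001 -0.002 -1.   ]
shift [282.  644.3  75.1] spin 0.1 tooly dir -89.9 axis [-0.001 -0.002 -1.   ]
```

```bash
python3 -m jog '[[[34,56,0,0],[68,112,0,0],[102,168,0,0],[136,224,0,0],[170,280,0,0]]]'; python3 -m jog '[[[16,60,0,0],[32,120,0,0],[48,180,0,0],[64,240,0,0],[80,300,0,0]]]';  python3 - <<'E'
from h import *
im,d,p=snap('wrist','w1');print((-p['R'].T@p['t']).round())
rel([512,-305,320],-90)
E
```

```text
clock: 1.4
position: [391.2, 71.3, 404.8]
ee_rot: [1.0, 0.001, 0.0, 0.001]
contact_force: [1.1, 1.5, 0.0]
gripper_width: -0.1
clock: 2.02
position: [472.1, -230.7, 405.1]
ee_rot: [1.0, 0.001, 0.0, 0.001]
contact_force: [1.4, 0.9, 0.9]
gripper_width: 0.3
[ 540. -231.  374.]
shift [38.5 68.7 84.8] spin -0.1 tooly dir -90.1 axis [ 0.    -0.004 -1.   ]
```

View pics/w1.png

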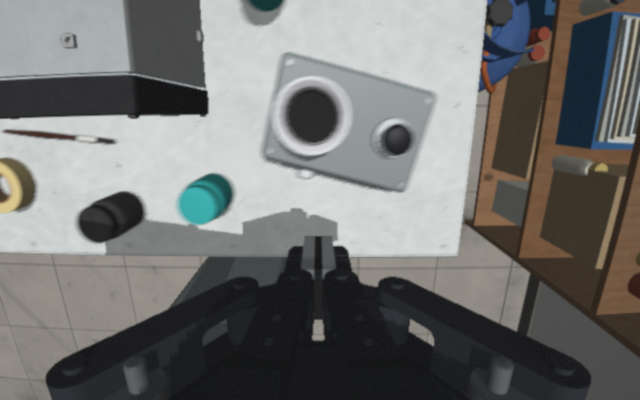

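The wrist view shows the cup rim at (312,115), the plunger dome at (397,139), the dark jar cap at about (100,223) and the mixer housing.

Run:
```python
from h import *
X,im=cloud('w1');p=load('w1');Z=X[...,2]
def top(name,box,cond,z):
    m=np.zeros((400,640),np.uint8);u0,u1,v0,v1=box;m[v0:v1,u0:u1]=cond[v0:v1,u0:u1]
    k,l,st,_=cv2.connectedComponentsWithStats(m);m=(l==1+st[1:,4].argmax()).astype(np.uint8)
    h=cv2.convexHull(max(cv2.findContours(m,0,1)[0],key=cv2.contourArea)).reshape(-1,2)
    q=onplane(p,h,z)[:,:2].astype(np.float32);e=cv2.fitEllipse(q)
    print(name,np.round(e[0],1),np.round(e[1],1),'z',np.nanpercentile(Z[m>0],[5,50,95]).round(1))
top('rim',(265,360,70,160),Z>82,90)
top('plung',(370,420,115,160),(Z>62)&(im.max(2)<90),70)
top('cap',(75,150,180,245),(Z>61)&(im.max(2)<110),66)
m=(abs(Z-46)<4)&(X[...,0]<600)&(X[...,1]<-170)
l=cv2.connectedComponentsWithStats(m.astype(np.uint8));mm=l[1]==1+l[2][1:,4].argmax()
print(cv2.minAreaRect(X[mm][:,:2].astype(np.float32)))
```

```text
rim [ 537.5 -222.8] [67.7 68.3] z [84.6 88.6 90.8]
plung [ 516.4 -307.4] [27.8 28.9] z [70.7 73.1 74.7]
cap [426.2   9.6] [39.6 41. ] z [63.1 66.4 67.7]
((528.4921875, -259.36773681640625), (158.94581604003906, 106.42510223388672), 75.6109848022461)
```

```bash
python3 -m jog '[[[20,40,40,0],[42,75,80,0],[42,75,120,0],[42,75,140,0],[42,75,140,0]]]';  python3 - <<'E'
from h import *
rel([514,-306,255],-90)
rel([514,-306,235],-90)
E
```

```text
clock: 2.7
position: [514.9, -311.5, 262.6]
ee_rot: [1.0, -0.001, -0.002, 0.001]
contact_force: [0.4, 0.2, 1.0]
gripper_width: 0.3
shift [-0.9 -5.5  7.6] spin -0.2 tooly dir -90.2 axis [-0.004 -0.002 -1.   ]
shift [-0.8 -5.5 27.6] spin -0.2 tooly dir -90.2 axis [-0.004 -0.002 -1.   ]
```

```bash
python3 -m jog '[[[-1,-5.5,5,0],[-1,-5.5,12,0],[-1,-5.5,18,0],[-1,-5.5,22,0],[-1,-5.5,24,0]]]'
python3 - <<'E'
from h import *
s=arm.read_state();print(s['position'],s['contact_force'])
im,d,p=snap('scene','s2');im2,d,p=snap('side','side2')
cv2.imwrite('pics/c2.png',np.hstack([cv2.resize(im[220:330,350:470],(400,366)),cv2.resize(im2[215:325,360:480],(400,366))]))
E
```

```text
clock: 3.32
position: [514.1, -305.8, 239.2]
ee_rot: [1.0, -0.001, -0.002, 0.001]
contact_force: [-0.4, 3.3, 6.5]
gripper_width: 0.2
[ 514.10373723 -305.80540855  239.18283203] [-0.36717507  3.33034882  6.53780458]
```

View pics/c2.png

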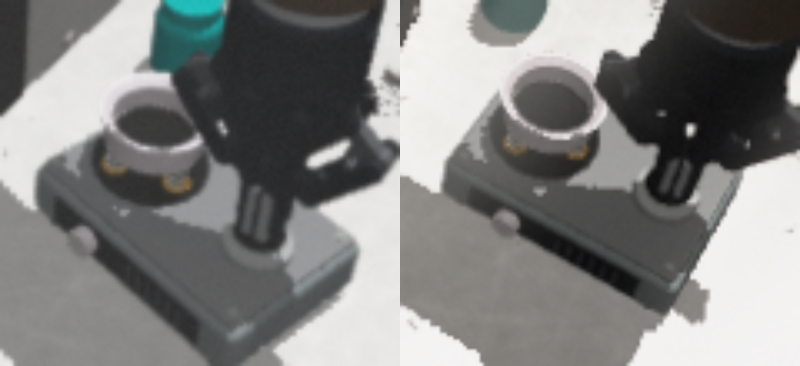

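The closed tips stand on the dome and press at 6.5 N. I'll push on until the force rises sharply at the stop.

```bash
python3 -m jog '[[[0,0,2,0],[0,0,4,0],[0,0,5,0],[0,0,6,0],[0,0,6,0]]]'
```

```text
clock: 4.05
position: [514.1, -305.7, 237.3]
ee_rot: [1.0, -0.001, -0.001, 0.002]
contact_force: [-6.3, 6.6, 21.8]
gripper_width: 0.2
```

21.8 N with the tool hardly moving means the stop is reached. I'll retreat and check that it springs back.

```bash
python3 -m jog '[[[0,0,-20,0],[0,0,-60,0],[0,0,-110,0],[0,0,-150,0],[0,0,-160,0]]]';  python3 - <<'E'
from h import *
im,d,p=snap('scene','s3')
X,im=cloud('s3');p=load('s3');Z=X[...,2]
m=np.zeros((400,640),bool);m[275:300,410:447]=1
print('plunger z max',np.nanpercentile(Z[m&(Z<100)],[50,90,97,99]).round(1), )
X,im=cloud('scene0');Z=X[...,2];print('before',np.nanpercentile(Z[m&(Z<100)],[50,90,97,99]).round(1))
X2,_=cloud('s3');print(np.nanpercentile(X2[...,2][m]-Z[m],[5,50,95]))
rel([424,12,404],-90)
E
```

```text
clock: 4.68
position: [514.7, -305.4, 400.4]
ee_rot: [1.0, -0.001, 0.001, 0.003]
contact_force: [0.2, 0.3, -0.4]
gripper_width: 0.1
plunger z max [45.  70.5 72.6 73.2]
before [45.1 70.3 72.2 73.1]
[-2.45201629  0.11028821  2.48394025]
shift [ -91.  -317.2   -6. ] spin -0.1 tooly dir -90.1 axis [ 0.002 -0.006 -1.   ]
```

The plunger is back up: its height matches the starting picture within 0.1 to 0.4 mm. Now to the jar.

```bash
python3 -m jog '[[[-18,-62,0,0],[-36,-124,0,0],[-54,-186,0,0],[-72,-248,0,0],[-91,-310,0,0]]]' 85; python3 -m jog '[[[0,-6,10,0],[0,-6,30,0],[0,-6,30,0],[0,-6,30,0],[0,-6,30,0]]]'
python3 - <<'E'
from h import *
snap('wrist','w3')
X,im=cloud('w3');p=load('w3');Z=X[...,2]
print(arm.read_state()['position'])
m=((Z>61)&(Z<72)&(im.max(2)<120)).astype(np.uint8);m[:,:150]=0;m[:,500:]=0
k,l,st,_=cv2.connectedComponentsWithStats(m);i=1+st[1:,4].argmax();m=(l==i).astype(np.uint8);print(st[i])
h=cv2.convexHull(max(cv2.findContours(m,0,1)[0],key=cv2.contourArea)).reshape(-1,2)
q=onplane(p,h,66)[:,:2].astype(np.float32);print(cv2.fitEllipse(q),cv2.minEnclosingCircle(q))
E
```

```text
clock: 5.35
position: [425.9, -3.6, 396.6]
ee_rot: [1.0, -0.001, -0.0, 0.003]
contact_force: [1.1, -0.2, 0.3]
gripper_width: 85.0
clock: 5.98
position: [426.2, 1.7, 366.9]
ee_rot: [1.0, -0.002, 0.0, 0.003]
contact_force: [0.2, 0.3, -0.5]
gripper_width: 85.2
[426.14625357   1.78098794 366.91743139]
[ 278  170   47   46 1651]
((425.5685729980469, 14.447257041931152), (41.2750244140625, 42.353668212890625), 96.59395599365234) ((425.62591552734375, 14.914154052734375), 21.437389373779297)
```

View pics/w3.png

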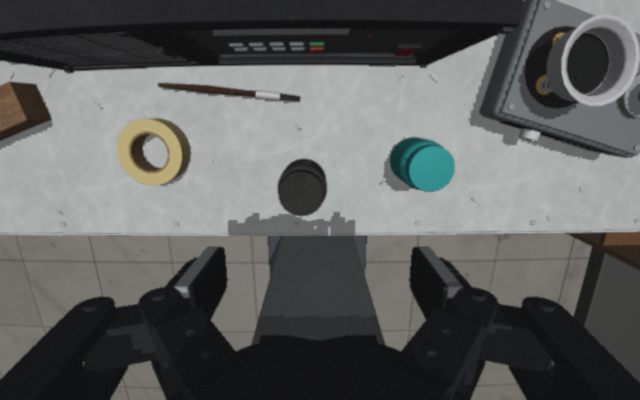

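The wrist view shows the dark jar cap at (301,192), between the open jaws. The fit puts it at (425.5,14.5). I'll descend centred on it.

```bash
python3 -m jog '[[[-1,-12.5,30,0],[-1,-12.5,75,0],[-1,-12.5,120,0],[-1,-12.5,155,0],[-1,-12.5,155,0]]]'
python3 - <<'E'
from h import *
rel([425,14.3,197],-90)
snap('side','sd4');snap('wrist','w4')
a=load('sd4')['im'];b=load('w4')['im']
cv2.imwrite('pics/c4.png',np.hstack([cv2.resize(a[200:310,230:350],(400,366)),cv2.resize(b,(585,366))])[:, :800])
E
```

```text
clock: 6.65
position: [424.7, 12.9, 210.3]
ee_rot: [1.0, -0.002, -0.002, 0.004]
contact_force: [-0.6, 0.1, 1.1]
gripper_width: 85.1
shift [ 0.3 -1.5 13.3] spin -0.2 tooly dir -90.2 axis [-0.005 -0.008 -1.   ]
```

View pics/c4.png

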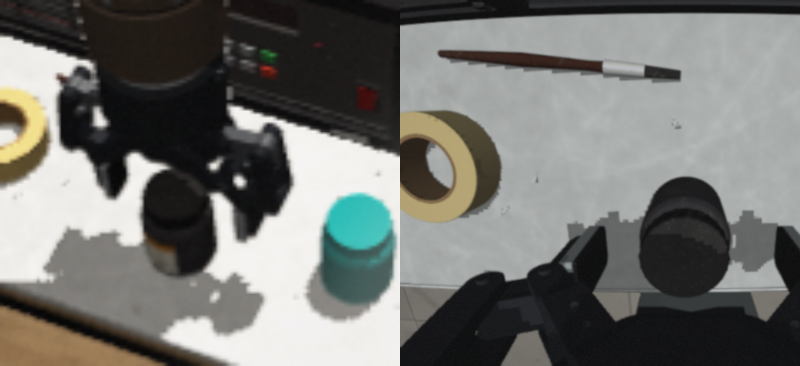

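The jar stands between the pads. I'll go down the last 13 mm, close, then lift.

```bash
python3 -m jog '[[[0,-1.5,5,0],[0,-1.5,10,0],[0,-1.5,13,0],[0,-1.5,13,0],[0,-1.5,13,0]]]'; python3 -m jog '[[[0,0,0,0],[0,0,0,0],[0,0,0,0],[0,0,0,0],[0,0,0,0]]]' 40;python3 -m jog '[[[0,0,0,0],[0,0,0,0],[0,0,0,0],[0,0,-2,0],[0,0,-5,0]]]'
python3 - <<'E'
from h import *
rel([425,14.3,400],-90)
E
```

```text
clock: 7.38
position: [426.0, 14.9, 199.8]
ee_rot: [1.0, -0.001, 0.001, 0.003]
contact_force: [0.0, 0.1, -0.4]
gripper_width: 85.0
clock: 8.0
position: [426.2, 15.0, 200.3]
ee_rot: [1.0, -0.001, 0.001, 0.003]
contact_force: [-1.6, 0.5, 6.0]
gripper_width: 45.7
clock: 8.62
position: [426.0, 15.0, 205.2]
ee_rot: [1.0, -0.001, 0.001, 0.003]
contact_force: [0.6, 0.2, -1.0]
gripper_width: 45.7
shift [  -0.7    1.8 -194.8] spin -0.1 tooly dir -90.1 axis [ 0.002 -0.006 -1.   ]
```

```bash
python3 -m jog '[[[0,0,-35,0],[0,0,-75,0],[0,0,-120,0],[0,0,-160,0],[0,0,-190,0]]]'; python3 -m jog '[[[0,0,0,0],[0,0,0,0],[0,0,0,0],[0,0,0,0],[0,0,0,0]]]'
python3 - <<'E'
from h import *
print(arm.read_state()['position'])
snap('side','sd5');snap('scene','s5')
a=load('sd5')['im'];b=load('s5')['im']
cv2.imwrite('pics/c5.png',np.hstack([cv2.resize(a[50:250,200:360],(400,500)),cv2.resize(b[50:250,200:360],(400,500))]))
E
```

```text
clock: 9.25
position: [425.4, 16.0, 397.1]
ee_rot: [1.0, -0.001, 0.002, 0.002]
contact_force: [0.7, 1.4, -1.7]
gripper_width: 45.5
clock: 9.88
position: [425.4, 16.0, 396.5]
ee_rot: [1.0, -0.001, 0.001, 0.003]
contact_force: [0.8, 0.1, -1.2]
gripper_width: 45.4
[425.38728566  15.96168399 396.52877706]
```

View pics/c5.png

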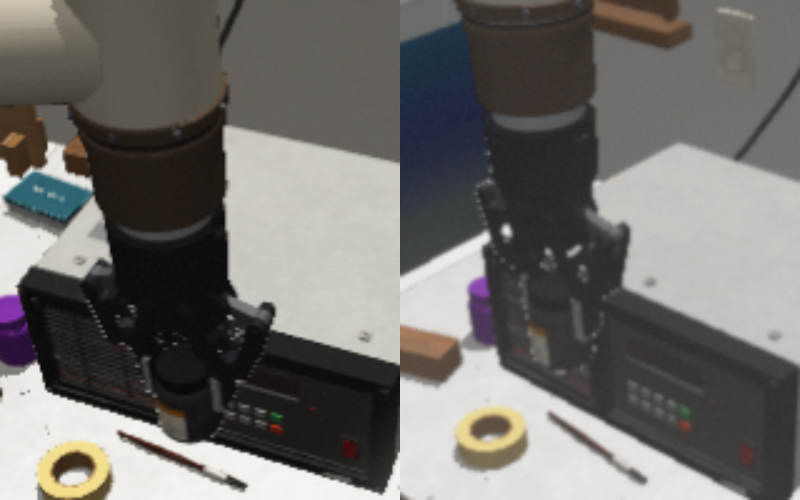

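Run:
```python
from h import *
snap('wrist','w5')
X,im=cloud('w5');Z=X[...,2]
d=load('w5')['d']
cv2.imwrite('pics/c6.png',im)
m=np.zeros((400,640),bool);m[180:330,240:400]=1
for z in range(190,290,10):
    k=m&(Z>z)&(Z<=z+10)
    if k.sum()>10: print(z,k.sum(),np.nanpercentile(X[k],[2,50,98],axis=0).round().tolist())
```

```text
200 296 [[436.0, -6.0, 201.0], [446.0, 14.0, 206.0], [449.0, 35.0, 210.0]]
210 411 [[436.0, -5.0, 210.0], [446.0, 15.0, 215.0], [449.0, 35.0, 220.0]]
220 530 [[435.0, -8.0, 220.0], [446.0, 15.0, 226.0], [449.0, 37.0, 230.0]]
230 1066 [[433.0, -20.0, 230.0], [440.0, 14.0, 236.0], [449.0, 48.0, 240.0]]
240 2512 [[427.0, -19.0, 240.0], [441.0, 14.0, 246.0], [448.0, 46.0, 249.0]]
250 1695 [[418.0, -15.0, 251.0], [438.0, 14.0, 256.0], [445.0, 42.0, 260.0]]
260 8276 [[413.0, -10.0, 261.0], [429.0, 14.0, 263.0], [444.0, 39.0, 265.0]]
270 358 [[438.0, -13.0, 270.0], [439.0, -9.0, 276.0], [439.0, 41.0, 280.0]]
280 131 [[438.0, -11.0, 280.0], [439.0, -5.0, 282.0], [444.0, 39.0, 290.0]]
```

View pics/c6.png

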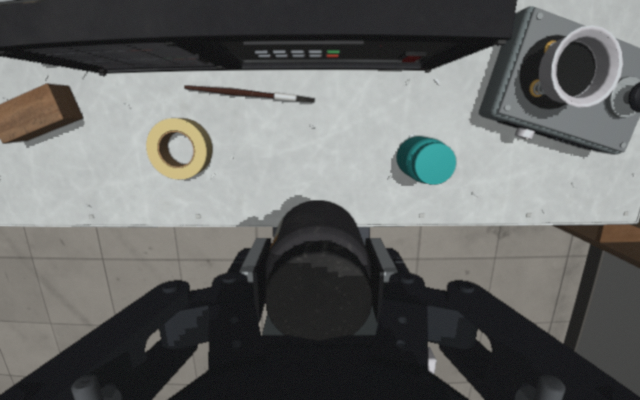

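The jar is held by its body and is vertical: its front is at x=449 all the way up, so its axis is at about (425,14.5). I'll carry it over to the cup at about 196 mm bottom height, above the power supply.

```bash
python3 -m jog '[[[15,45,-6,0],[33,90,-6,0],[55,140,-6,0],[80,190,-6,0],[100,232,-6,0]]]'; python3 -m jog '[[[5,5,0,0],[5,5,0,0],[5,5,0,0],[5,5,0,0],[5,5,0,0]]]'
python3 - <<'E'
from h import *
print(arm.read_state()['position'])
snap('wrist','w6');p=load('w6')
X,im=cloud('w6');Z=X[...,2]
m=((Z>82)&(Z<96)&(X[...,0]<600)&(X[...,1]<-170)&(X[...,1]>-270)).astype(np.uint8)
k,l,st,_=cv2.connectedComponentsWithStats(m);i=1+st[1:,4].argmax();print(st[i])
h=cv2.convexHull(max(cv2.findContours((l==i).astype(np.uint8),0,1)[0],key=cv2.contourArea)).reshape(-1,2)
q=onplane(p,h,90)[:,:2].astype(np.float32);print(cv2.fitEllipse(q),cv2.minEnclosingCircle(q))
rel([536,-222,300],-90)
E
```

```text
clock: 10.65
position: [525.5, -218.3, 404.1]
ee_rot: [1.0, -0.002, 0.001, 0.003]
contact_force: [0.5, 0.1, -1.5]
gripper_width: 45.5
clock: 11.28
position: [530.3, -222.5, 404.6]
ee_rot: [1.0, -0.001, 0.002, 0.003]
contact_force: [-0.4, 0.2, -1.1]
gripper_width: 45.0
[ 530.31095383 -222.53640336  404.61428182]
[ 279  146   73   62 1416]
((537.9695434570312, -222.45970153808594), (67.50337219238281, 68.32748413085938), 176.74722290039062) ((537.7479248046875, -222.31727600097656), 34.362430572509766)
shift [  5.3  -1.2 104.5] spin -0.1 tooly dir -90.1 axis [ 0.004 -0.005 -1.   ]
```

View pics/w6.png

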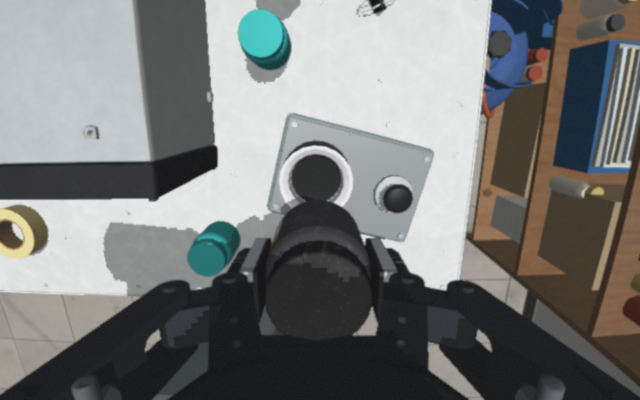

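```bash
python3 -m jog '[[[6.5,-1.5,20,0],[6.5,-1.5,45,0],[6.5,-1.5,70,0],[6.5,-1.5,90,0],[6.5,-1.5,100,0]]]'; python3 -m jog '[[[0,0,0,0],[0,0,0,0],[0,0,0,0],[0,0,0,0],[0,0,0,0]]]'
python3 - <<'E'
from h import *
print(arm.read_state()['position']);rel([536.5,-221,300],-90)
snap('side','sd7');snap('scene','s7');snap('wrist','w7')
a=load('sd7')['im'];b=load('s7')['im']
cv2.imwrite('pics/c7.png',np.hstack([cv2.resize(a[180:310,350:480],(400,400),interpolation=2),cv2.resize(b[195:325,345:475],(400,400),interpolation=2)]))
X,im=cloud('w7');Z=X[...,2]
m=np.zeros((400,640),bool);m[180:330,240:400]=1
for z in range(90,180,10):
    k=m&(Z>z)&(Z<=z+10)
    if k.sum()>10: print(z,k.sum(),np.nanpercentile(X[k],[2,50,98],axis=0).round().tolist())
E
```

```text
clock: 11.95
position: [537.0, -221.5, 303.5]
ee_rot: [1.0, -0.001, 0.001, 0.002]
contact_force: [0.0, -0.3, -0.6]
gripper_width: 45.3
clock: 12.58
position: [537.0, -221.5, 303.8]
ee_rot: [1.0, -0.001, 0.001, 0.002]
contact_force: [-0.1, -0.8, -1.5]
gripper_width: 45.1
[ 537.03117539 -221.48747679  303.82550912]
shift [-0.5 -0.5  3.8] spin -0.1 tooly dir -90.1 axis [ 0.002 -0.005 -1.   ]
90 398 [[531.0, -256.0, 90.0], [552.0, -238.0, 90.0], [567.0, -189.0, 92.0]]
100 55 [[548.0, -244.0, 107.0], [558.0, -224.0, 109.0], [560.0, -204.0, 110.0]]
110 363 [[548.0, -242.0, 110.0], [558.0, -222.0, 115.0], [560.0, -203.0, 120.0]]
120 445 [[548.0, -243.0, 120.0], [558.0, -222.0, 125.0], [560.0, -203.0, 130.0]]
130 646 [[545.0, -251.0, 130.0], [557.0, -223.0, 136.0], [560.0, -196.0, 140.0]]
140 1287 [[544.0, -258.0, 140.0], [551.0, -223.0, 146.0], [560.0, -189.0, 150.0]]
150 2407 [[536.0, -255.0, 150.0], [551.0, -223.0, 154.0], [559.0, -194.0, 160.0]]
160 7325 [[525.0, -248.0, 161.0], [542.0, -223.0, 169.0], [557.0, -198.0, 170.0]]
170 2351 [[525.0, -250.0, 170.0], [542.0, -223.0, 170.0], [554.0, -197.0, 178.0]]
```

View pics/c7.png

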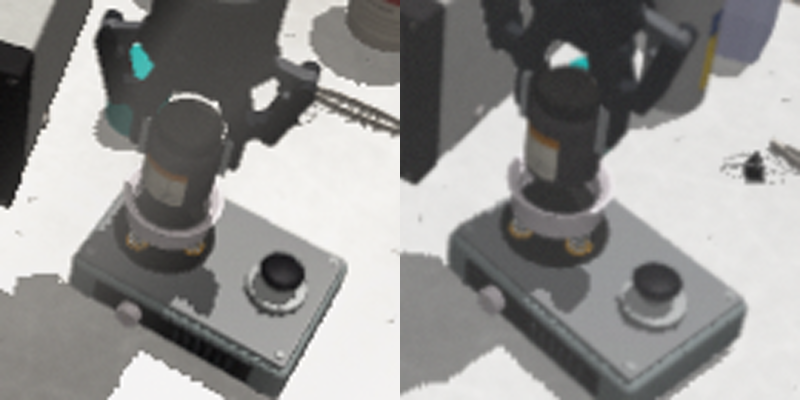

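View pics/w7.png

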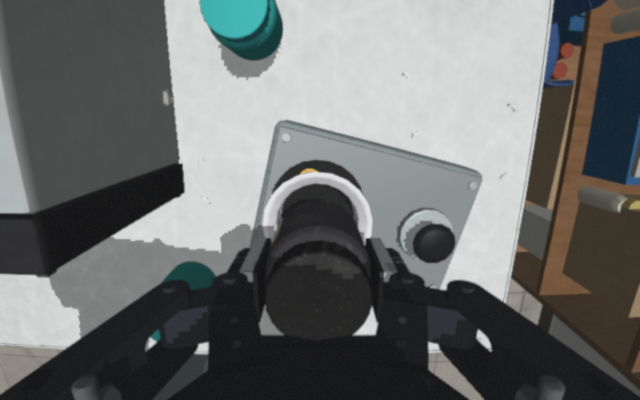

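Run:
```python
from h import *
from scipy.optimize import least_squares
X,im=cloud('w7');Z=X[...,2];p=load('w7')
m=((Z>80)&(Z<97)&(X[...,1]<-175)&(X[...,1]>-270)&(X[...,0]>535)&(X[...,0]<585)&(im.min(2)>110))
v,u=np.nonzero(m)
# outer edge: topmost pixel per column
pts=[]
for c in np.unique(u):
    r=v[u==c].min(); pts.append((c,r))
q=onplane(p,np.array(pts),89.5)[:,:2]
f=lambda a:np.hypot(q[:,0]-a[0],q[:,1]-a[1])-35
s=least_squares(f,[537,-222],loss='soft_l1');print(len(q),s.x,np.abs(s.fun).mean())
print(pts[::8])
```

```text
110 [ 536.41271195 -222.66034601] 0.19792389173878702
[(np.int64(262), np.int64(222)), (np.int64(270), np.int64(197)), (np.int64(278), np.int64(188)), (np.int64(286), np.int64(182)), (np.int64(294), np.int64(177)), (np.int64(302), np.int64(175)), (np.int64(310), np.int64(173)), (np.int64(318), np.int64(173)), (np.int64(326), np.int64(173)), (np.int64(334), np.int64(175)), (np.int64(342), np.int64(178)), (np.int64(350), np.int64(183)), (np.int64(358), np.int64(190)), (np.int64(366), np.int64(202))]
```

The rim is centred at (536.4,-222.7) with a 0.2 mm residual, and the jar axis is at (536.2,-223), so they are aligned. I'll lower it straight down.

```bash
python3 -m jog '[[[0,0,8,0],[0,0,16,0],[0,0,24,0],[0,0,30,0],[0,0,34,0]]]'; python3 -m jog '[[[0,0,2,0],[0,0,4,0],[0,0,4,0],[0,0,4,0],[0,0,4,0]]]'
```

```text
clock: 13.35
position: [537.1, -221.6, 269.3]
ee_rot: [1.0, -0.001, 0.001, 0.002]
contact_force: [-1.3, 0.5, 2.4]
gripper_width: 45.1
clock: 13.98
position: [537.1, -221.6, 265.5]
ee_rot: [1.0, -0.001, 0.001, 0.002]
contact_force: [-1.5, 2.0, 4.6]
gripper_width: 45.4
```

It is seated and the spring is giving (4.6 N at about 5 mm). I'll press on to the stop.

```bash
python3 -m jog '[[[0,0,3,0],[0,0,6,0],[0,0,9,0],[0,0,12,0],[0,0,13,0]]]'; python3 -m jog '[[[0,0,2,0],[0,0,4,0],[0,0,5,0],[0,0,5,0],[0,0,5,0]]]'
```

```text
clock: 14.6
position: [537.2, -221.6, 253.0]
ee_rot: [1.0, -0.001, 0.001, 0.003]
contact_force: [-3.2, 2.7, 9.1]
gripper_width: 45.7
clock: 15.22
position: [537.2, -221.4, 252.2]
ee_rot: [1.0, -0.0, 0.001, 0.003]
contact_force: [-9.9, 6.7, 25.8]
gripper_width: 45.9
```

25.8 N with no further travel, at TCP z 252.2 against an expected 252. Checking ring height, jar uprightness and the other things.

```bash
python3 -m jog '[[[0,0,4,0],[0,0,4,0],[0,0,4,0],[0,0,4,0],[0,0,4,0]]]'
python3 - <<'E'
from h import *
snap('side','sd8');snap('scene','s8');snap('wrist','w8')
a=load('sd8')['im'];b=load('s8')['im']
cv2.imwrite('pics/c8.png',np.hstack([cv2.resize(a[180:310,350:480],(400,400),interpolation=2),cv2.resize(b[195:325,345:475],(400,400),interpolation=2)]))
cv2.imwrite('pics/s8v.png',b)
X,im=cloud('w8');Z=X[...,2]
m=(Z>55)&(Z<97)&(X[...,0]>558)&(X[...,0]<580)&(X[...,1]<-190)&(X[...,1]>-255)&(im.min(2)>110)
print('rim z',np.nanpercentile(Z[m],[25,50,75,95]),m.sum())
m=np.zeros((400,640),bool);m[180:330,240:400]=1
for z in range(50,140,10):
    k=m&(Z>z)&(Z<=z+10)
    if k.sum()>10: print(z,k.sum(),np.nanpercentile(X[k],[2,50,98],axis=0).round().tolist())
s=arm.read_state();print(s['clock'],s['position'],s['contact_force'],s['gripper_width'])
E
```

```text
clock: 15.85
position: [537.1, -221.2, 252.2]
ee_rot: [1.0, 0.001, 0.002, 0.004]
contact_force: [-7.9, 6.7, 26.1]
gripper_width: 45.7
rim z [69.77090691 71.20334215 71.96937153 72.75439795] 1346
50 544 [[537.0, -248.0, 51.0], [553.0, -220.0, 53.0], [567.0, -197.0, 60.0]]
60 1201 [[542.0, -250.0, 61.0], [558.0, -223.0, 68.0], [566.0, -196.0, 70.0]]
70 1968 [[544.0, -254.0, 70.0], [560.0, -222.0, 72.0], [571.0, -191.0, 79.0]]
80 720 [[545.0, -252.0, 80.0], [556.0, -222.0, 86.0], [560.0, -192.0, 90.0]]
90 1476 [[544.0, -258.0, 90.0], [553.0, -223.0, 96.0], [560.0, -190.0, 100.0]]
100 2294 [[535.0, -255.0, 100.0], [550.0, -223.0, 103.0], [559.0, -195.0, 110.0]]
110 9170 [[525.0, -248.0, 111.0], [542.0, -223.0, 118.0], [557.0, -199.0, 119.0]]
120 331 [[541.0, -252.0, 120.0], [550.0, -247.0, 125.0], [551.0, -196.0, 130.0]]
130 306 [[550.0, -249.0, 130.0], [551.0, -245.0, 134.0], [551.0, -198.0, 138.0]]
16.0 [ 537.05842205 -221.2358756   252.18212943] [-8.12946672  5.89725107 24.85003634] 45.66108595188714
```

View pics/c8.png

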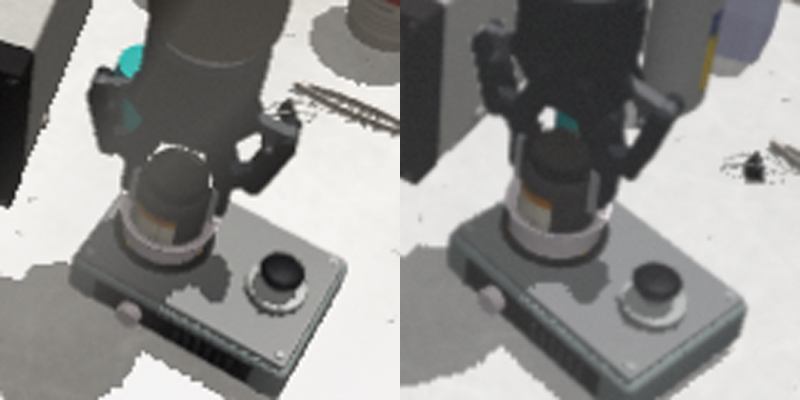

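View pics/s8v.png

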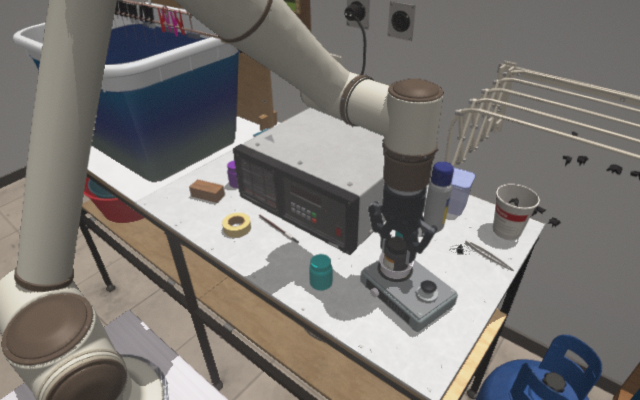

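The rim is at 72 mm (52+20), the cap top is at 118 mm (52+66), and the jar front is vertical at x=560. The tips clear the rim and the other things haven't moved. Handing in.

```bash
python3 -c "
from bench import arm
s=arm.read_state();print(s['clock'],s['contact_force'])
print(arm.job_done())"
```

```text
16.0 [-8.12946672  5.89725107 24.85003634]
the job is handed in; nothing more can be done
None
```

The mixer is started and the job is handed in at 16.0 s, with the arm still holding the jar pressed down at about 25 N.

- **Plunger:** I pressed it with the closed fingertips to its stop, where the force rose to 21.8 N. After I released it, its height matched the starting picture to within about 0.5 mm.
- **Jar:** I took the dark jar, not a turquoise or purple one, and carried it upright above the power supply. I then lowered it into the ring cradle and pushed until the ring stopped.
- **Last checks:** the ring rim measured about 72 mm and the cap top about 118 mm, both matching the bottom of the ring's travel. The jar stood vertical and centred, and the fingertips were clear of the rim. The tape, brush, can and look-alike jars appeared unmoved by eye; I did not measure them.
- **Disagreements:** the gripper read about 45.5 mm on a jar that should be 48 mm across. There is also a sideways force of about 10 N while pressing. The scene and side cameras differed by about 5 mm, so I used the wrist camera for the final alignment.

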